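# Turn a notepad face down with the turning fence

### The arm

A 6-joint arm with a two-finger parallel gripper is mounted at the origin on a cart in front of the work surface, level with it; the furniture and walls round the work are solid. World frame = base frame: x ahead of the robot, y to its left, z up, the work surface at z = 0. Lengths are in m, angles in rad, forces in N, time in s.
With the tool pointing down it reaches from about 0.325 to 0.9 m from the base axis. Payload 6.1 kg.
Tool frame: the origin (TCP) lies on the centre line of the jaws, within the pads' length; the fingertips stand finger_overhang ahead of it and the grasp point (between the pads) lies 2 mm behind it (finger_overhang is the distance from the TCP to the fingertips, in m); z points along the fingers, y is the line along which they close (so a half turn about z gives the same grasp; the last joint's range is limited). The gripper opens to 87 mm and grips with 3 to 60 N. Pads are 19 mm wide; open, the fingers measure 117 mm over their backs; the gripper's body (75 mm by 190 mm) begins 51 mm behind the grasp point.
Start: joints at [0.992, 0.22, 1.526, -0, 1.395, -0.126], TCP at [0.273, 0.562, 0.24] pointing down, gripper open.
Joint ranges: [-2.98, 2.98], [-0.91, 2.08], [0.09, 2.57], [-1.24, 4.39], [0.2, 2.65], [-2.68, 2.68]. Speed limits (rad/s): [2.57, 2.57, 3.01, 3.14, 3.14, 3.14].

### API

Orientations are given as a unit quaternion [w, x, y, z].
In Python, from plant import * gives the robot as it stands. The module is installed in compiled form; this text tells all that it offers.
- The arm moves only by the tool play_rows, never from a script. Its argument "plan" is one flat list of numbers, 6 for each row, row after row: the shift along the tool's x, y, z scaled (see below), then the turn, a rotation vector about the tool's x, y, z scaled (see below). In form: [x, y, z, rx, ry, rz, x, y, z, rx, ry, rz, ...]. A call has 1 to 10 rows; each row is the pose to reach, as a shift and turn from the pose commanded when the call began, along the tool's axes at that moment; what a row does not reach only later rows make up. The controller multiplies each number of a shift by 25 cm and each number of a turn by pi/2 rad. A row lasts 1/12 s, in which the tool goes at most 41.7 mm and 7.16 degrees, less where a joint would pass 70% of its speed; a pose out of reach is approached as far as the arm can. A call with a number of a shift or a turn outside -1 to 1 is refused whole. A call with a gripper value outside its range is refused whole. "jaw" is the closure, from 0 (fully open) to 1 (shut), set as the call begins (left out, the last holds). The fingers move at their own pace and stop on an object; the grip force is fixed at half the most. Time passes only in rows, so rows that repeat a pose let the fingers close. It gives the time, the measured TCP pose, the force, the opening and the grip force at its end, in the units of the state.
- observe(): the state, without advancing time (a new reading comes with each control period).
- get_image(name): name is "side" or "top"; returns a dict with "img" (384x512x3 uint8, blue, green, red), "range_z" (384x512 float32, m along the optical axis (not along the pixel's ray), 0 where there is no reading), "intrinsics" (3x3 intrinsics, pixels), "T" (4x4, takes a point from camera to world coordinates). Camera axes: x right, y down, z forward; pixel columns grow to the right and rows downward; lengths in m; the calibration is good to about 2 mm. A picture is of the moment at which its call begins.
- job_done(): hands the job in; it is judged then, once.
The state is a dict: "t": time; "joint_positions": joint angles; "qd": joint speeds; "tau": joint torques, N m; "tool_pos": TCP position; "ee_rot": TCP orientation; "force": force on the tool from outside, world axes, zero at the start; "torque": the same for the moment, N m; "width": finger opening in m; "grasp_force": force on a finger pad.
Only numpy, scipy, OpenCV 4.12 (cv2) and the standard library are available. Lean on these libraries where they do the work, as an engineer would, in place of code of your own. Each camera call takes 0.05 s, during which the arm holds its last target. There are 200 camera calls.

### The job

Turn the notepad in front of the fence over so that its written page lies face down: push it across the desk against the sloping face of the aluminium fence until it is tipped up and leaning there, then tip its raised edge back over toward the robot. It must end lying flat, face down, on the desk in front of the fence and roughly square to it. Do not lift the notepad off the desk, and leave the calculator and the tape roll where they are.

Things in the scene. Friction and masses are not known exactly. Their poses are not given: they have to be found in the camera images.
- notepad: stiff notepad 205 x 148 x 12 mm, 0.2-0.33 kg: pale lined page on one face, dark red-brown cover on the other. Starts page up right before the fence, a long edge toward it, 10 to 35 mm short of its foot, up to 7 degrees askew, up to 15 mm off its middle. Origin: centre of the cover face (z = 0 page up, 12 mm page down); x along the 205 mm, y along the 148 mm, z out of the page.
- fence: fixed slippery polished aluminium fence, 140 mm wide, 85 high. Origin: middle of its foot, on the desk; x up-slope, away from the robot, y along foot, z up. Face: 40 deg to 30 mm high, 54 deg to 55, 66 deg to the top edge (x 67, z 85); upright back, low flange to x 100; free space behind. Pad pushed till its near edge is at the foot leans stably at 51 deg, raised edge at x 92, z 115 mm.
- calculator: desk calculator beside the work (not the far one), dark with pale and orange keys, 140 x 78 x 16 mm; bystander. Origin: centre of the underside.
- tape_roll: roll of black tape beside the work (not the far one), 70 mm across, 19 mm high; bystander. Origin: centre of the underside.

How it is judged:
On the way:
1. the notepad is tipped up, at least 35 degrees from flat, leaning against the fence (angle between notepad's own z axis and vertical between 0.61 and 1.57 rad and contact force between notepad and fence above 0.1 N), for 0.2 s.
At the end, for the whole second after the job is handed in: The notepad lies still, page down, flat on the desk within 10 degrees, in front of the fence: its centre 40 to 220 mm before the foot and within 80 mm of the fence's middle line, its long edges parallel to the fence within 25 degrees (angle between notepad's own z axis and vertical above 2.96 rad and height (world z) of notepad below 0.025 m and x of notepad in the frame of fence between -0.22 and -0.04 m and y of notepad in the frame of fence between -0.08 and 0.08 m and angle between the y axis of notepad and the x axis of fence, either way round below 0.44 rad and linear speed of notepad below 0.02 m/s); the robot touches nothing.
It fails at once if the notepad is lifted off the desk (its centre above 120 mm) (height (world z) of notepad above 0.12 m).
It fails at once if the calculator is moved more than 30 mm (distance of calculator from where it was at the start of the episode above 0.03 m).
It fails at once if the tape roll is moved more than 30 mm (distance of tape_roll from where it was at the start of the episode above 0.03 m).
It also fails if it takes over 48 s, if anything falls off the work surface, if the arm or the gripper's body presses on something with over 40 N, if the wrist force passes 120 N, or if a joint passes its speed limit or range.

## Working session

There is one attempt and no reset: what is moved stays moved. The work goes in short steps, Python scripts to look and compute and a tool call to move; the robot and the scene stay as the last step left them, time stands still between calls to the robot, and variables do not carry over. Pictures are saved under pics/ and viewed, at most 10 in all, crops included, and the job is handed in when it is done.

Besides the shell and the picture viewer there is one more tool, called after ">>>" as name(argument=value, ...) on one line, values as JSON. play_rows: Moves the arm, as the interface text tells. Shifts and turns lie within -1 to 1; 1 stands for 25 cm of shift or pi/2 rad of turn. Its arguments: {"type":"object","properties":{"plan":{"type":"array","items":{"type":"number"}},"jaw":{"type":"number"}},"required":["plan"]}

```bash
mkdir -p pics
python3 - <<'E'
from plant import *
import cv2,numpy as np
s=observe();print(s)
for n in("top","side"):
    g=get_image(n);cv2.imwrite(f"pics/{n}0.png",g["img"]);np.savez(f"{n}0.npz",**g);print(n,g["T"].round(3).tolist(),g["intrinsics"].round(1).tolist())
a=[cv2.imread(f"pics/{n}0.png") for n in("top","side")]
E
```

```text
{'t': 0.0, 'joint_positions': array([ 9.91915453e-01,  2.21233167e-01,  1.52759581e+00,  1.71658903e-05,
        1.39466964e+00, -1.26081537e-01]), 'qd': array([ 4.91339807e-05, -7.89787503e-04, -4.02359501e-05,  6.63383177e-04,
        9.81617499e-04,  7.76334038e-05]), 'tau': array([ 9.14774446e-04, -4.94612074e+01, -3.87380934e+01,  6.98753865e-02,
        5.72831801e-02, -2.13341618e-04]), 'tool_pos': array([0.27310075, 0.56153987, 0.23844095]), 'ee_rot': array([-3.36923692e-04,  2.24471903e-01,  9.74480095e-01, -8.91471689e-04]), 'force': array([ 0.49807157, -1.22756121,  0.20898186]), 'torque': array([ 0.00833013, -0.0337922 , -0.03007953]), 'grasp_force': 0.0, 'width': 0.08654158513989978}
top [[0.001, -0.99, 0.138, 0.402], [-1.0, 0.002, 0.018, -0.066], [-0.018, -0.138, -0.99, 1.018], [0.0, 0.0, 0.0, 1.0]] [[350.2, 0.0, 254.7], [0.0, 350.2, 189.2], [0.0, 0.0, 1.0]]
side [[0.82, -0.325, 0.472, 0.0], [-0.572, -0.438, 0.693, -0.837], [-0.019, -0.838, -0.545, 0.646], [0.0, 0.0, 0.0, 1.0]] [[441.7, 0.0, 248.1], [0.0, 441.7, 186.8], [0.0, 0.0, 1.0]]
```

View pics/top0.png

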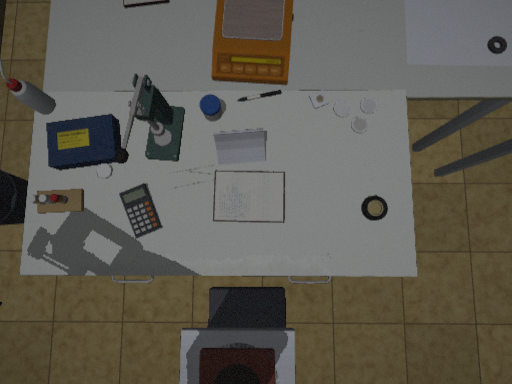

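View pics/side0.png

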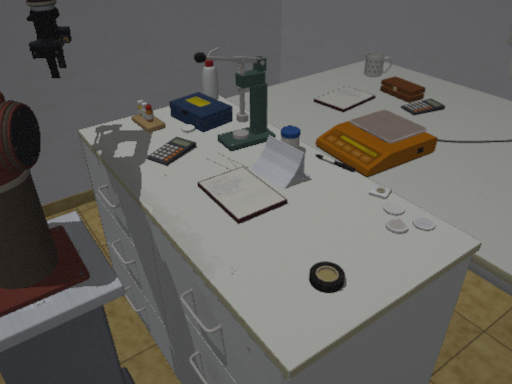

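The top view shows the notepad at about (214,171)-(285,222), the fence at (215..266,128..163), the calculator at (140,210) and the tape at (374,208). In the side view the pad is at (240,190) and the fence at (283,160).

```bash
cat > h.py <<'E'
import numpy as np,cv2
def ray(g,uv,z):
    K,T=g["intrinsics"],g["T"];uv=np.atleast_2d(np.array(uv,float))
    d=np.c_[(uv-K[[0,1],[2,2]])/K[0,0],np.ones(len(uv))]@T[:3,:3].T
    return T[:3,3]+d*((z-T[2,3])/d[:,2])[:,None]
def cloud(g):
    h,w=g["range_z"].shape;v,u=np.mgrid[:h,:w];K,T=g["intrinsics"],g["T"];r=g["range_z"]
    P=np.stack([(u-K[0,2])/K[0,0]*r,(v-K[1,2])/K[0,0]*r,r],-1)@T[:3,:3].T+T[:3,3]
    P[r==0]=np.nan;return P
E
python3 - <<'E'
from h import *
for n in("top","side"):
    g=dict(np.load(n+"0.npz"));P=cloud(g)
    hsv=cv2.cvtColor(g["img"],cv2.COLOR_BGR2HSV)
    roi=(abs(P[...,0]-.45)<.15)&(abs(P[...,1]+.05)<.2)
    z=P[...,2]
    m=roi&(z>.02)&(z<.09)
    k,lab,st,_=cv2.connectedComponentsWithStats(m.astype(np.uint8))
    for i in range(1,k):
        if st[i,4]>100:
            Q=P[lab==i];print(n,"blob",st[i],Q.min(0).round(3),Q.max(0).round(3))
            lo=Q[(Q[:,2]<.028)];A=np.c_[lo[:,1],lo[:,2],np.ones(len(lo))]
            print("x = a*y+b*z+c",np.linalg.lstsq(A,lo[:,0],rcond=None)[0].round(4), len(lo), "y", np.percentile(Q[:,1],[1,99]).round(4))
    p=(roi&(z>.007)&(z<.017)).astype(np.uint8)
    p=cv2.morphologyEx(p,cv2.MORPH_OPEN,np.ones((5,5)))
    c=max(cv2.findContours(p,0,1)[0],key=cv2.contourArea);
    Q=P[cv2.drawContours(p*0,[c],-1,1,-1)>0];r=cv2.minAreaRect(Q[:,:2].astype(np.float32)*1000);print(n,"pad depth",r,cv2.boxPoints(r).round(0).tolist(),np.nanmedian(Q[:,2]))
    for nm,lo,hi in(("tape",[.2,-.6],[.45,-.3]),("calc",[.2,.15],[.45,.4])):
        q=P[(P[...,0]>lo[0])&(P[...,0]<hi[0])&(P[...,1]>lo[1])&(P[...,1]<hi[1])&(z>.011)&(z<.03)];
        if len(q):print(nm,q.min(0).round(3),q.max(0).round(3))
g=dict(np.load("top0.npz"))
print(ray(g,[(214,171),(285,172),(284,222),(213,220)],.012).round(3),ray(g,[(215,163),(266,160)],0).round(3))
im=g["img"][110:240,190:310];cv2.imwrite("pics/crop.png",cv2.resize(im,None,fx=6,fy=4.6,interpolation=cv2.INTER_CUBIC))
E
```

```text
top pad depth ((522.6397705078125, -30.780914306640625), (204.255126953125, 147.92205810546875), 88.97550964355469) [[447.0, -132.0], [595.0, -134.0], [598.0, 70.0], [451.0, 73.0]] 0.012102402454722938
calc [0.407 0.23  0.011] [0.45  0.31  0.018]
side pad depth ((525.3169555664062, -31.914596557617188), (211.98390197753906, 142.14012145996094), 85.45391845703125) [[446.0, -132.0], [588.0, -143.0], [605.0, 68.0], [463.0, 79.0]] 0.013067566484698423
calc [0.417 0.226 0.011] [0.449 0.308 0.017]
[[ 0.596  0.071  0.012]
 [ 0.593 -0.137  0.012]
 [ 0.447 -0.132  0.012]
 [ 0.453  0.071  0.012]] [[ 0.623  0.07   0.   ]
 [ 0.631 -0.082  0.   ]]
```

Run:
```python
from h import *
for n in("top","side"):
    g=dict(np.load(n+"0.npz"));P=cloud(g);z=P[...,2]
    m=(abs(P[...,0]-.67)<.08)&(abs(P[...,1])<.14)&(z>.008)
    k,lab,st,_=cv2.connectedComponentsWithStats(m.astype(np.uint8))
    for i in range(1,k):
        if st[i,4]<100: continue
        Q=P[lab==i]; print(n,st[i],Q.min(0).round(3),Q.max(0).round(3))
        for a,b in((.008,.028),(.033,.053),(.058,.08)):
            lo=Q[(Q[:,2]>a)&(Q[:,2]<b)]
            for _ in range(3):
                A=np.c_[lo[:,1],lo[:,2],np.ones(len(lo))];s=np.linalg.lstsq(A,lo[:,0],rcond=None)[0];lo=lo[abs(A@s-lo[:,0])<.006]
            print(a,s.round(4),len(lo),np.percentile(lo[:,1],[1,50,99]).round(3))
    q=P[(abs(P[...,0]-.44)<.12)&(abs(P[...,1]-.27)<.1)&(z>.009)&(z<.03)].astype(np.float32);print("calc",cv2.minAreaRect(q[:,:2]*1000))
    q=P[(abs(P[...,0]-.48)<.12)&(abs(P[...,1]+.4)<.1)&(z>.009)&(z<.03)];print("tape",(q.min(0)+q.max(0))/2,np.ptp(q,axis=0))
```

```text
top [ 213  129   52   33 1364] [ 0.627 -0.076  0.008] [0.718 0.066 0.089]
0.008 [-0.0788  1.1924  0.6235] 434 [-0.076 -0.008  0.061]
0.033 [-0.076   0.7171  0.6376] 325 [-0.073 -0.004  0.063]
0.058 [-0.0764  0.4326  0.6538] 272 [-0.072 -0.003  0.064]
calc ((481.4459228515625, 285.3041076660156), (139.91905212402344, 79.13579559326172), 22.64458465576172)
tape [ 0.48690719 -0.39063301  0.01606036] [0.06873612 0.07096378 0.01410182]
side [ 254  135   51   50 1548] [ 0.629 -0.079  0.008] [0.718 0.067 0.089]
0.008 [-0.1216  1.1295  0.6274] 243 [-0.064  0.012  0.06 ]
0.033 [-0.087   0.7107  0.6407] 313 [-0.074 -0.005  0.063]
0.058 [-0.076   0.4782  0.6532] 351 [-0.074 -0.008  0.063]
side [241 166  47  36 131] [ 0.59  -0.137  0.008] [0.6   0.067 0.016]
0.008 [ 0.0125 -0.482   0.6009] 131 [-0.136 -0.039  0.066]Traceback (most recent call last):
  File "<stdin>", line 13, in <module>
    return _quantile_unchecked(
        a, q, axis, out, overwrite_input, method, keepdims, weights)
    return _ureduce(a,
                    func=_quantile_ureduce_func,
    ...<5 lines>...
                    overwrite_input=overwrite_input,
                    method=method)
    r = func(a, **kwargs)
    result = _quantile(arr,
                       quantiles=q,
    ...<2 lines>...
                       out=out,
                       weights=wgt)
    slices_having_nans = np.isnan(arr[-1, ...])
                                  ~~~^^^^^^^^^
IndexError: index -1 is out of bounds for axis 0 with size 0
```

View pics/crop.png

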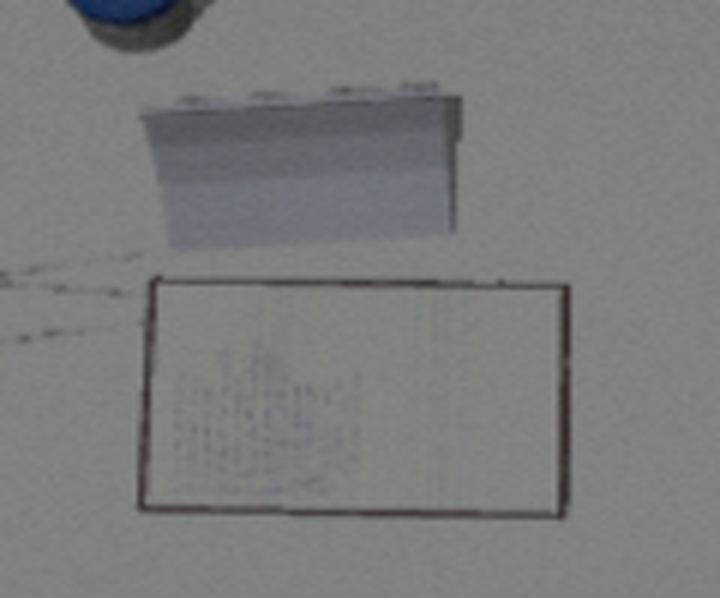

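```bash
cat >> h.py <<'E'
from scipy.spatial.transform import Rotation as R
F0=np.array([.624,-.007,0]);YF=.077
RF=R.from_euler("z",YF)
def fw(p): return F0+RF.apply(p)          # fence -> world
def wf(p): return RF.inv().apply(np.array(p)-F0)
def Rt(tilt): # tool: y along fence y, z down; tilt deg>0: fingertips point back toward robot
    return RF*R.from_euler("y",np.radians(tilt))*R.from_matrix([[-1,0,0],[0,1,0],[0,0,-1]])
def delta(s,pf,tilt):
    q=s["ee_rot"];R0=R.from_quat([q[1],q[2],q[3],q[0]])
    d=R0.inv().apply(fw(pf)-s["tool_pos"])/.25
    r=(R0.inv()*Rt(tilt)).as_rotvec()/(np.pi/2)
    return np.r_[d,r].round(3).tolist()
def show():
    from plant import observe
    s=observe();q=s["ee_rot"];z=R.from_quat([q[1],q[2],q[3],q[0]]).as_matrix()
    print("t",round(s["t"],2),"tcp_f",wf(s["tool_pos"]).round(4),"tool z",z[:,2].round(3),"F",s["force"].round(1),"w",round(s["width"],3),"q",s["joint_positions"].round(2));return s
E
python3 - <<'E'
from h import *
import plant;print([a for a in dir(plant) if a[0]!='_'])
print("overhang",getattr(plant,"finger_overhang",None))
s=show();print(Rt(30).as_matrix().round(2))
print(delta(s,[-.215,-.013,.1],0))
P=cloud(dict(np.load("top0.npz")))
m=(P[...,0]>.70)&(P[...,0]<1.0)&(abs(P[...,1])<.3)&(P[...,2]>.015)
k,lab,st,_=cv2.connectedComponentsWithStats(m.astype(np.uint8))
for i in range(1,k):
    if st[i,4]>15:
        Q=P[lab==i];print(st[i],Q.min(0).round(3),Q.max(0).round(3))
E
```

```text
['IKError', 'finger_overhang', 'get_image', 'job_done', 'observe']
overhang 0.017
t 0.1 tcp_f [-0.3061  0.5939  0.2385] tool z [-0.001 -0.002 -1.   ] F [-0.8  0.3  0. ] w 0.087 q [ 0.99  0.22  1.53 -0.    1.39 -0.13]
[[-0.86 -0.08 -0.5 ]
 [-0.07  1.   -0.04]
 [ 0.5   0.   -0.87]]
[-1.541, -1.909, 0.557, -0.001, -0.0, -0.337]
[ 212   34   79   38 2472] [ 0.903 -0.155  0.015] [1.    0.082 0.059]
[ 128   74   57   63 1607] [0.7   0.164 0.015] [0.794 0.252 0.271]
[199  95  23  25 439] [0.748 0.051 0.015] [0.805 0.109 0.075]
[148 126   7  11  38] [0.7   0.233 0.015] [0.732 0.269 0.093]
```

>>> play_rows(plan=[-0.8,-0.97,0.2,0,0,-0.337,-0.8,-0.97,0.2,0,0,-0.337,-0.8,-0.97,0.2,0,0,-0.337,-0.8,-0.97,0.2,0,0,-0.337,-0.8,-0.97,0.2,0,0,-0.337,-0.8,-0.97,0.2,0,0,-0.337,-0.8,-0.97,0.2,0,0,-0.337,-0.8,-0.97,0.2,0,0,-0.337,-0.8,-0.97,0.2,0,0,-0.337])

```text
t: 0.85
tool_pos: [0.3471, 0.2519, 0.1879]
ee_rot: [-0.001, -0.036, 0.999, -0.002]
force: [0.3, 0.2, -0.5]
width: 0.0868
grasp_force: 0.0
```

```bash
python3 -c "
from h import *
s=show();print(delta(s,[-.22,-.013,.05],0))"
```

```text
t 0.85 tcp_f [-0.2561  0.2794  0.1879] tool z [-0.002 -0.003 -1.   ] F [ 0.3  0.2 -0.5] w 0.087 q [ 0.45 -0.22  2.07 -0.    1.3  -1.2 ]
[-0.151, -1.167, 0.555, -0.002, -0.001, -0.003]
```

>>> play_rows(plan=[-0.15,-1,0.3,0,0,0,-0.15,-1,0.3,0,0,0,-0.15,-1,0.3,0,0,0,-0.15,-1,0.3,0,0,0,-0.15,-1,0.3,0,0,0,-0.15,-1,0.3,0,0,0,-0.15,-1,0.3,0,0,0,-0.15,-1,0.3,0,0,0])

```text
t: 1.52
tool_pos: [0.4035, 0.0077, 0.1135]
ee_rot: [-0.001, -0.036, 0.999, -0.0]
force: [0.3, 0.7, -0.4]
width: 0.0868
grasp_force: 0.0
```

```bash
python3 -c "
from h import *
s=show();print(delta(s,[-.215,-.015,.021],0))"
```

```text
t 1.52 tcp_f [-0.2187  0.0316  0.1135] tool z [-0.002 -0.    -1.   ] F [ 0.3  0.7 -0.4] w 0.087 q [-0.18 -0.19  2.2  -0.    1.14 -1.82]
[-0.016, -0.186, 0.37, -0.0, -0.001, -0.003]
```

>>> play_rows(plan=[0,-0.18,0.1,0,0,0,0,-0.186,0.2,0,0,0,0,-0.186,0.28,0,0,0,0,-0.186,0.34,0,0,0,0,-0.186,0.368,0,0,0,0,-0.186,0.37,0,0,0])

```text
t: 2.02
tool_pos: [0.406, -0.035, 0.0207]
ee_rot: [-0.002, -0.039, 0.999, 0.001]
force: [-0.6, -0.1, 0.4]
width: 0.0872
grasp_force: 0.0
```

```bash
python3 -c "
from h import *
s=show();print(delta(s,[-.115,-.015,.021],0),delta(s,[-.02,-.015,.021],0))"
```

```text
t 2.02 tcp_f [-0.2195 -0.0111  0.0207] tool z [-0.003  0.001 -1.   ] F [-0.6 -0.1  0.4] w 0.087 q [-0.28 -0.    2.23  0.    0.92 -1.93]
[-0.418, -0.016, -0.002, 0.001, -0.002, 0.0] [-0.798, -0.016, -0.003, 0.001, -0.002, 0.0]
```

>>> play_rows(plan=[-0.04,0,0,0,0,0,-0.08,0,0,0,0,0,-0.12,0,0,0,0,0,-0.16,0,0,0,0,0,-0.2,0,0,0,0,0,-0.24,0,0,0,0,0,-0.28,0,0,0,0,0,-0.32,0,0,0,0,0,-0.36,0,0,0,0,0,-0.4,0,0,0,0,0])

```text
t: 2.85
tool_pos: [0.5064, -0.0284, 0.0216]
ee_rot: [-0.002, -0.038, 0.999, 0.0]
force: [-8.0, -0.8, 3.6]
width: 0.0867
grasp_force: 4.5
```

```bash
python3 -c "
from h import *
from plant import *
s=show();print(delta(s,[-.02,-.015,.021],0))
cv2.imwrite('pics/p1.png',np.hstack([get_image('side')['img'][90:260,150:350],get_image('top')['img'][90:260,150:350]]).repeat(2,0).repeat(2,1))"
```

```text
t 2.85 tcp_f [-0.1189 -0.0122  0.0216] tool z [-0.004  0.    -1.   ] F [-8.  -0.8  3.6] w 0.087 q [-0.21  0.22  1.98 -0.    0.94 -1.86]
[-0.396, -0.011, 0.001, 0.0, -0.002, -0.0]
```

View pics/p1.png

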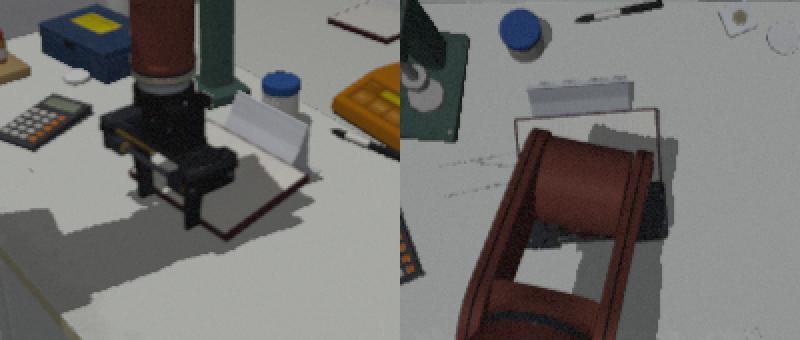

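The pad is square to the fence and its far edge is riding up the slope. I'll keep pushing.

>>> play_rows(plan=[-0.035,0,0,0,0,0,-0.07,0,0,0,0,0,-0.105,0,0,0,0,0,-0.14,0,0,0,0,0,-0.175,0,0,0,0,0,-0.21,0,0,0,0,0,-0.245,0,0,0,0,0,-0.28,0,0,0,0,0,-0.315,0,0,0,0,0,-0.34,0,0,0,0,0])

```text
t: 3.78
tool_pos: [0.5932, -0.0221, 0.0223]
ee_rot: [0.001, -0.038, 0.999, -0.0]
force: [-1.8, -0.3, -1.5]
width: 0.087
grasp_force: 1.0
```

```bash
python3 -c "
from h import *
from plant import *
s=show();print(delta(s,[-.02,-.015,.021],0))
for n in('side','top'):
    g=get_image(n);np.savez(n+'2.npz',**g)
    P=cloud(g);
    f=wf(P.reshape(-1,3)).reshape(P.shape)
    m=(abs(abs(f[...,1]+.015)-.09)<.012)&(f[...,0]>-.1)&(f[...,0]<.11)&(f[...,2]>.012)&(f[...,2]<.14)
    Q=f[m];print(n,len(Q),Q.min(0).round(3),Q.max(0).round(3));
    Q=Q[np.argsort(Q[:,0])];print(Q[::max(1,len(Q)//12)].round(3).tolist())
cv2.imwrite('pics/p2.png',np.load('side2.npz')['img'][90:260,150:350].repeat(3,0).repeat(3,1))"
```

```text
t 3.78 tcp_f [-0.0319 -0.0127  0.0223] tool z [ 0.001 -0.    -1.   ] F [-1.8 -0.3 -1.5] w 0.087 q [-0.17  0.39  1.76  0.    0.99 -1.82]
[-0.048, -0.009, 0.005, -0.0, 0.001, -0.0]
side 1009 [-0.07  -0.115  0.012] [0.089 0.085 0.121]
[[-0.07, -0.099, 0.102], [-0.066, -0.098, 0.088], [-0.055, -0.1, 0.082], [-0.041, -0.1, 0.088], [-0.027, -0.1, 0.088], [-0.016, -0.107, 0.118], [-0.008, -0.1, 0.092], [0.002, -0.107, 0.112], [0.014, -0.113, 0.039], [0.031, -0.098, 0.065], [0.049, -0.105, 0.081], [0.065, -0.112, 0.099], [0.089, -0.11, 0.104]]
top 448 [-0.071 -0.112  0.052] [0.087 0.085 0.122]
[[-0.071, -0.094, 0.109], [-0.067, 0.076, 0.118], [-0.058, -0.097, 0.114], [-0.049, -0.098, 0.119], [-0.038, -0.096, 0.119], [-0.027, -0.095, 0.118], [-0.011, -0.093, 0.118], [0.024, -0.104, 0.058], [0.035, -0.102, 0.069], [0.047, -0.094, 0.079], [0.059, -0.108, 0.094], [0.071, -0.101, 0.109], [0.086, -0.096, 0.108]]
```

View pics/p2.png

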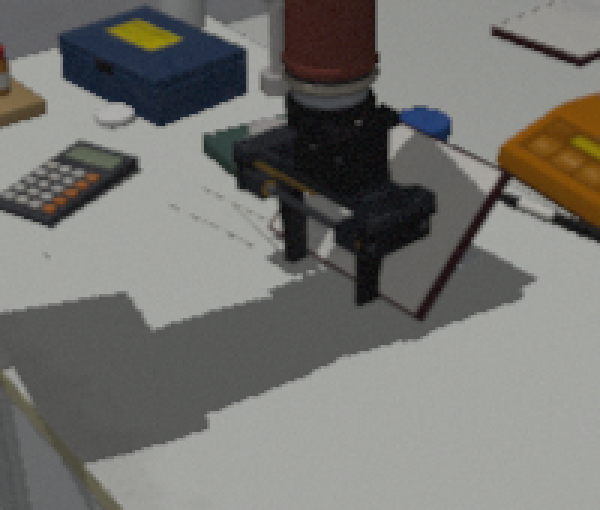

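The pad leans at about 47°, with its near edge roughly 12 mm short of the foot. I'll push 10 mm more.

>>> play_rows(plan=[-0.01,0,0,0,0,0,-0.02,0,0,0,0,0,-0.03,0,0,0,0,0,-0.04,0,0,0,0,0,-0.043,0,0,0,0,0,-0.043,0,0,0,0,0])

```text
t: 4.38
tool_pos: [0.6026, -0.0213, 0.022]
ee_rot: [0.0, -0.038, 0.999, 0.0]
force: [-2.5, 0.3, -0.6]
width: 0.0866
grasp_force: 1.1
```

```bash
cat >> h.py <<'E'
def pad(n='top',tag=None):
    from plant import get_image
    g=get_image(n);P=cloud(g);f=wf(P.reshape(-1,3)).reshape(P.shape)
    if tag: cv2.imwrite(f'pics/{tag}.png',g['img'][90:260,150:350].repeat(3,0).repeat(3,1))
    m=(abs(f[...,1]+.10)<.014)&(f[...,0]>0)&(f[...,0]<.12)&(f[...,2]>.02)&(f[...,2]<.14)
    Q=f[m]
    if len(Q)>20:
        print(n,len(Q),"slope deg",np.degrees(np.arctan(np.polyfit(Q[:,0],Q[:,2],1)[0])).round(1),"top pts",Q[np.argsort(Q[:,2])[-5:]].round(3).tolist(),"xmax",Q[:,0].max().round(3))
E
python3 -c "
from h import *
s=show();pad('top');pad('side')
print(delta(s,[-.06,-.015,.021],0))"
```

```text
t 4.38 tcp_f [-0.0225 -0.0126  0.022 ] tool z [ 0.  0. -1.] F [-2.5  0.3 -0.6] w 0.087 q [-0.17  0.41  1.73  0.    1.   -1.81]
top 249 slope deg 9.1 top pts [[0.01, -0.103, 0.121], [0.004, -0.105, 0.121], [0.078, -0.098, 0.121], [0.08, -0.106, 0.121], [0.081, -0.098, 0.123]] xmax 0.089
side 616 slope deg 34.7 top pts [[0.081, -0.102, 0.121], [0.085, -0.113, 0.121], [0.083, -0.111, 0.121], [0.085, -0.099, 0.122], [0.084, -0.107, 0.122]] xmax 0.089
[0.15, -0.01, 0.004, 0.0, 0.0, -0.0]
```

>>> play_rows(plan=[0.08,0,0,0,0,0,0.2,0,0,0,0,0,0.32,0,0,0,0,0,0.4,0,-0.15,0,0,0,0.4,0,-0.3,0,0,0,0.4,0,-0.45,0,0,0,0.4,0,-0.6,0,0,0,0.4,0,-0.75,0,0,0,0.4,0,-0.9,0,0,0,0.4,0,-0.98,0,0,0])

```text
t: 5.32
tool_pos: [0.5052, -0.0294, 0.2733]
ee_rot: [0.005, -0.038, 0.999, -0.001]
force: [0.9, -0.2, 0.1]
width: 0.0868
grasp_force: 0.0
```

```bash
python3 -c "
from h import *
s=show();pad('top');pad('side','p3')
print(delta(s,[.15,-.015,.27],0),delta(s,[.15,-.015,.25],38),delta(s,[.12,-.015,.15],38))"
```

```text
t 5.32 tcp_f [-0.1202 -0.0132  0.2733] tool z [ 0.01  -0.002 -1.   ] F [ 0.9 -0.2  0.1] w 0.087 q [-0.21 -0.1   1.8   0.    1.43 -1.86]
top 103 slope deg 37.3 top pts [[0.082, -0.093, 0.121], [0.081, -0.101, 0.121], [0.078, -0.103, 0.122], [0.081, -0.098, 0.122], [0.08, -0.103, 0.123]] xmax 0.091
side 529 slope deg 49.3 top pts [[0.081, -0.092, 0.12], [0.08, -0.114, 0.121], [0.086, -0.105, 0.121], [0.085, -0.099, 0.122], [0.078, -0.112, 0.123]] xmax 0.091
[-1.081, -0.007, 0.023, -0.002, 0.006, -0.0] [-1.08, -0.007, 0.103, -0.001, 0.428, -0.001] [-0.956, -0.006, 0.502, -0.001, 0.428, -0.001]
```

View pics/p3.png

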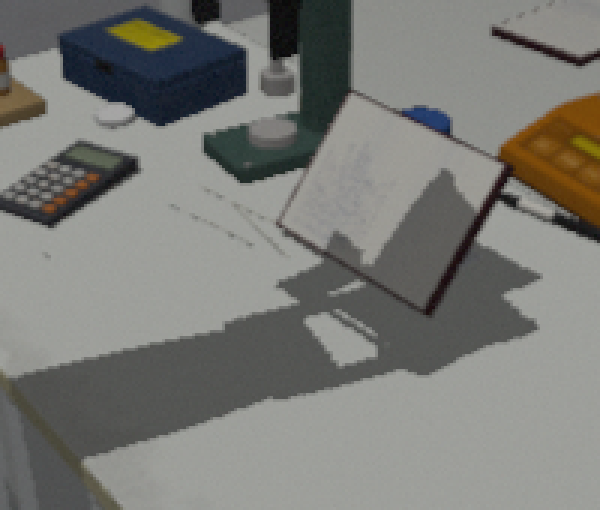

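The pad leans on its own, squarely (side view: raised edge from (350,92) to (508,168), foot edge at (280,225)-(430,312)). Next I'll go over behind the fence and tilt the fingers.

>>> play_rows(plan=[-1,-0.007,0,0,0.422,0,-1,-0.007,0,0,0.422,0,-1,-0.007,0,0,0.422,0,-1,-0.007,0,0,0.422,0,-1,-0.007,0,0,0.422,0,-1,-0.007,0,0,0.422,0,-1,-0.007,0,0,0.422,0,-1,-0.007,0,0,0.422,0,-1,-0.007,0,0,0.422,0])

```text
t: 6.17
tool_pos: [0.7333, -0.0159, 0.2681]
ee_rot: [-0.308, -0.038, 0.95, -0.013]
force: [0.9, -0.7, 0.4]
width: 0.0872
grasp_force: 0.0
```

```bash
python3 -c "
from h import *
s=show();print(delta(s,[.172,-.015,.190],38))
print(delta(s,[.154,-.015,.161],38));print(delta(s,[.105,-.015,.098],38))"
```

```text
t 6.17 tcp_f [ 0.1083 -0.0173  0.2681] tool z [-0.585 -0.048 -0.809] F [ 0.9 -0.7  0.4] w 0.087 q [-0.09  1.13  0.26 -0.14  2.36 -1.8 ]
[-0.39, 0.009, 0.103, -0.002, 0.023, 0.001]
[-0.399, 0.009, 0.239, -0.002, 0.023, 0.001]
[-0.389, 0.01, 0.558, -0.002, 0.023, 0.001]
```

```bash
cat > kin.py <<'E'
from h import *
from plant import observe
s=observe()
D=[([.992,.2212,1.5276,1.3947],[.2731,.5615,.2384]),([.45,-.22,2.07,1.30],[.3471,.2519,.1879]),([-.18,-.19,2.2,1.14],[.4035,.0077,.1135]),([-.28,0,2.23,.92],[.406,-.035,.0207]),([-.21,.22,1.98,.94],[.5064,-.0284,.0216]),([-.17,.39,1.76,.99],[.5932,-.0221,.0223]),([-.21,-.1,1.8,1.43],[.5052,-.0294,.2733]),(s["joint_positions"][[0,1,2,4]],s["tool_pos"])]
A=[];b=[]
for q,p in D:
    a1,a2,a3=q[1],q[1]+q[2],q[1]+q[2]+q[3];S,C=np.sin,np.cos
    r=np.hypot(p[0],p[1])
    A+=[[1,0,S(a1),S(a2),C(a2),S(a3)],[0,1,C(a1),C(a2),-S(a2),C(a3)]];b+=[r,p[2]]
x,res,rk,sv=np.linalg.lstsq(np.array(A),np.array(b),rcond=None)
print("a,h,L1,A,B,d",x.round(3),"resid",np.abs(np.array(A)@x-b).max().round(4),rk)
E
python3 -c "
from kin import *
a,h,L1,A2,B2,d=x;L2=np.hypot(A2,B2);off=np.arctan2(B2,A2)
print('L2',L2,'off',off)
for pf,t in (([.13,-.015,.27],38),([.172,-.015,.19],38),([.154,-.015,.161],38),([.105,-.015,.098],38),([.172,-.015,.19],25),([.14,-.015,.16],25),([.12,-.015,.11],25),([.15,-.015,.17],30),([.11,-.015,.1],30)):
    p=fw(pf);r=np.hypot(p[0],p[1]);S=np.pi+np.radians(t)
    wr,wz=r-a-d*np.sin(S),p[2]-h-d*np.cos(S);D_=np.hypot(wr,wz)
    c=(D_**2-L1**2-L2**2)/(2*L1*L2);
    j3=np.arccos(np.clip(c,-1,1))-off
    th=np.arctan2(wr,wz)-np.arctan2(L2*np.sin(j3+off),L1+L2*np.cos(j3+off))
    print(pf,t,'reach',D_.round(3),'/',(L1+L2).round(3),'j2',th.round(2),'j3',j3.round(2),'j5',(S-th-j3).round(2))
"
```

```text
a,h,L1,A,B,d [0.008 0.307 0.403 0.546 0.047 0.318] resid 0.0033 6
L2 0.547629486430088 off 0.08577263960418487
[0.13, -0.015, 0.27] 38 reach 0.967 / 0.951 j2 1.35 j3 -0.09 j5 2.54
[0.172, -0.015, 0.19] 38 reach 0.994 / 0.951 j2 1.44 j3 -0.09 j5 2.46
[0.154, -0.015, 0.161] 38 reach 0.973 / 0.951 j2 1.46 j3 -0.09 j5 2.43
[0.105, -0.015, 0.098] 38 reach 0.919 / 0.951 j2 1.22 j3 0.44 j5 2.14
[0.172, -0.015, 0.19] 25 reach 0.939 / 0.951 j2 1.2 j3 0.23 j5 2.14
[0.14, -0.015, 0.16] 25 reach 0.903 / 0.951 j2 1.04 j3 0.56 j5 1.98
[0.12, -0.015, 0.11] 25 reach 0.877 / 0.951 j2 1.0 j3 0.72 j5 1.86
[0.15, -0.015, 0.17] 30 reach 0.937 / 0.951 j2 1.22 j3 0.27 j5 2.18
[0.11, -0.015, 0.1] 30 reach 0.889 / 0.951 j2 1.07 j3 0.65 j5 1.95
```

```bash
python3 -c "
from h import *
s=show();print(delta(s,[.14,-.015,.2],22))"
```

```text
t 6.17 tcp_f [ 0.1083 -0.0173  0.2681] tool z [-0.585 -0.048 -0.809] F [ 0.9 -0.7  0.4] w 0.087 q [-0.09  1.13  0.26 -0.14  2.36 -1.8 ]
[-0.262, 0.009, 0.146, -0.002, -0.155, 0.001]
```

>>> play_rows(plan=[0,0.01,0,0,-0.08,0,-0.1,0.01,0.05,0,-0.155,0,-0.2,0.01,0.1,0,-0.155,0,-0.26,0.01,0.146,0,-0.155,0,-0.26,0.01,0.146,0,-0.155,0,-0.26,0.01,0.146,0,-0.155,0,-0.26,0.01,0.146,0,-0.155,0])

```text
t: 6.75
tool_pos: [0.7637, -0.0109, 0.2041]
ee_rot: [-0.189, -0.039, 0.981, -0.008]
force: [0.4, -0.3, 0.6]
width: 0.087
grasp_force: 0.0
```

```bash
python3 -c "
from h import *
s=show();print(delta(s,[.135,-.015,.13],22),delta(s,[.118,-.015,.1],30))"
```

```text
t 6.75 tcp_f [ 0.139  -0.0146  0.2041] tool z [-0.37  -0.031 -0.928] F [ 0.4 -0.3  0.6] w 0.087 q [-0.09  0.94  0.62 -0.07  1.96 -1.75]
[-0.095, -0.001, 0.281, -0.002, 0.002, 0.001] [-0.077, -0.001, 0.418, -0.002, 0.091, 0.001]
```

>>> play_rows(plan=[-0.03,0,0.1,0,0,0,-0.065,0,0.2,0,0,0,-0.095,0,0.281,0,0,0,-0.09,0,0.33,0,0.045,0,-0.08,0,0.38,0,0.091,0,-0.077,0,0.418,0,0.091,0,-0.077,0,0.418,0,0.091,0])

```text
t: 7.33
tool_pos: [0.7412, -0.0126, 0.0959]
ee_rot: [-0.261, -0.038, 0.964, -0.011]
force: [0.8, -0.4, -0.9]
width: 0.0872
grasp_force: 0.0
```

```bash
cat >> h.py <<'E'
def sweep(ths,p,L=.142,x0=0,tmax=30):
    s=show()
    for th in ths:
        a=np.radians(th);t=min(tmax,90-th)
        print(th,delta(s,[x0+L*np.cos(a)+p*np.sin(a),-.015,L*np.sin(a)-p*np.cos(a)],t))
E
python3 -c "
from h import *
pad('side','p4');sweep([51,54,57,60,63,66,69,72,75,78],.011)"
```

```text
side 535 slope deg 49.5 top pts [[0.084, -0.089, 0.121], [0.083, -0.111, 0.121], [0.084, -0.096, 0.121], [0.084, -0.106, 0.122], [0.083, -0.1, 0.122]] xmax 0.09
t 7.38 tcp_f [ 0.1175 -0.0148  0.0987] tool z [-0.5   -0.041 -0.865] F [ 0.9 -0.4  0.8] w 0.087 q [-0.09  1.09  0.61 -0.09  1.96 -1.75]
51 [0.077, -0.001, 0.023, -0.002, -0.001, 0.001]
54 [0.106, -0.001, 0.017, -0.002, -0.001, 0.001]
57 [0.136, -0.001, 0.012, -0.002, -0.001, 0.001]
60 [0.165, -0.001, 0.009, -0.002, -0.001, 0.001]
63 [0.195, -0.0, 0.008, -0.002, -0.035, 0.001]
66 [0.225, -0.0, 0.008, -0.002, -0.068, 0.001]
69 [0.255, -0.0, 0.01, -0.002, -0.101, 0.001]
72 [0.284, -0.0, 0.013, -0.001, -0.135, 0.001]
75 [0.314, -0.0, 0.018, -0.001, -0.168, 0.001]
78 [0.343, -0.0, 0.024, -0.001, -0.201, 0.001]
```

View pics/p4.png

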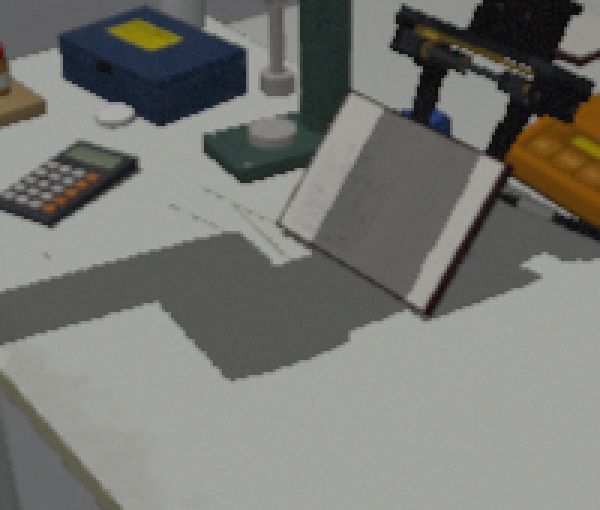

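The fingers are behind the raised edge and the pad is still leaning. Now I'll sweep it up.

>>> play_rows(plan=[0.03,0,0.01,0,0,0,0.06,0,0.02,0,0,0,0.08,0,0.02,0,0,0,0.106,0,0.017,0,0,0,0.136,0,0.012,0,0,0,0.165,0,0.009,0,0,0,0.195,0,0.008,0,-0.035,0,0.225,0,0.008,0,-0.068,0,0.255,0,0.01,0,-0.101,0])

```text
t: 8.13
tool_pos: [0.6874, -0.0173, 0.1319]
ee_rot: [-0.178, -0.039, 0.983, -0.008]
force: [0.7, 0.1, -0.3]
width: 0.0872
grasp_force: 0.2
```

```bash
python3 -c "
from h import *
pad('side','p5');sweep([72,75,78,81,84,87,90,93,96,99],.011)"
```

```text
side 478 slope deg 66.4 top pts [[0.039, -0.104, 0.139], [0.049, -0.107, 0.14], [0.045, -0.111, 0.14], [0.041, -0.108, 0.14], [0.049, -0.1, 0.14]] xmax 0.053
t 8.18 tcp_f [ 0.0605 -0.015   0.1332] tool z [-0.349 -0.03  -0.937] F [2.3 0.4 0.3] w 0.087 q [-0.11  0.73  1.08 -0.07  1.69 -1.75]
72 [0.021, 0.0, 0.014, -0.002, -0.028, 0.001]
75 [0.051, 0.0, 0.014, -0.002, -0.061, 0.001]
78 [0.081, 0.0, 0.016, -0.002, -0.094, 0.001]
81 [0.11, 0.0, 0.018, -0.002, -0.128, 0.001]
84 [0.14, 0.0, 0.023, -0.002, -0.161, 0.001]
87 [0.169, 0.001, 0.029, -0.002, -0.194, 0.001]
90 [0.198, 0.001, 0.036, -0.002, -0.228, 0.001]
93 [0.226, 0.001, 0.045, -0.002, -0.261, 0.001]
96 [0.254, 0.001, 0.056, -0.002, -0.294, 0.001]
99 [0.282, 0.001, 0.068, -0.002, -0.328, 0.002]
```

View pics/p5.png

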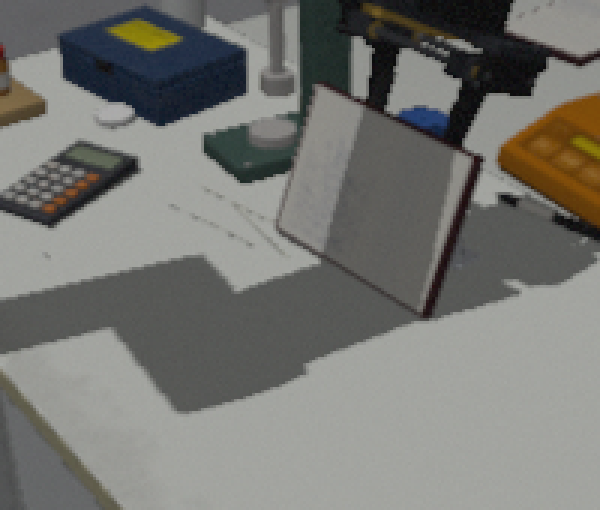

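The pad is at about 67° and the pivot edge has not moved. I'll continue past vertical.

>>> play_rows(plan=[0.021,0,0.014,0,-0.028,0,0.051,0,0.014,0,-0.061,0,0.081,0,0.016,0,-0.094,0,0.11,0,0.018,0,-0.128,0,0.14,0,0.023,0,-0.161,0,0.169,0,0.029,0,-0.194,0,0.198,0,0.036,0,-0.228,0,0.226,0,0.045,0,-0.261,0,0.254,0,0.056,0,-0.294,0,0.282,0,0.068,0,-0.328,0])

```text
t: 9.02
tool_pos: [0.6159, -0.0232, 0.1415]
ee_rot: [0.078, -0.04, 0.996, 0.002]
force: [0.1, -0.1, 0.6]
width: 0.087
grasp_force: 0.0
```

```bash
python3 -c "
from h import *
pad('side','p6');s=show();print(delta(s,[.02,-.015,.25],0))"
```

```text
t 9.07 tcp_f [-0.0126 -0.0148  0.1395] tool z [ 0.153  0.01  -0.988] F [ 0.9  1.1 -1.4] w 0.087 q [-0.19  0.17  1.79  0.04  1.04 -1.86]
[-0.196, -0.002, -0.417, -0.001, 0.098, 0.002]
```

View pics/p6.png

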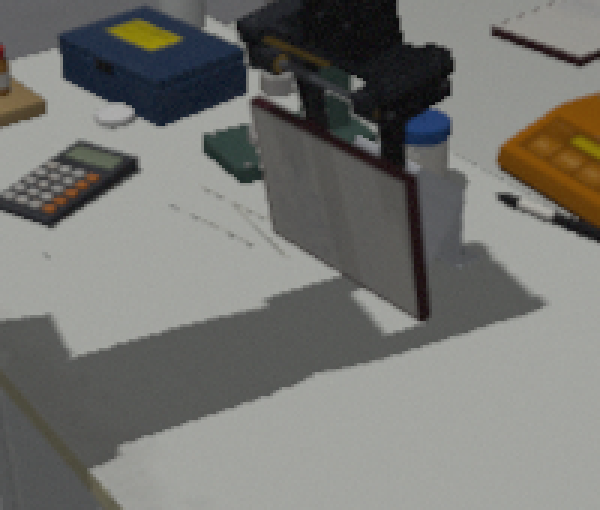

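The pad is past vertical. I'll nudge it a little more while it falls.

>>> play_rows(plan=[0.04,0,0,0,0,0,0.08,0,0,0,0,0,0.1,0,0,0,0,0,0.1,0,0,0,0,0,0.1,0,0,0,0,0,0.1,0,0,0,0,0,0.1,0,-0.1,0,0,0,0.1,0,-0.25,0,0,0,0.1,0,-0.4,0,0,0,0.1,0,-0.5,0,0,0])

```text
t: 9.9
tool_pos: [0.5726, -0.0263, 0.2618]
ee_rot: [0.076, -0.04, 0.996, 0.002]
force: [0.3, 0.5, 0.5]
width: 0.0871
grasp_force: 0.0
```

```bash
python3 -c "
from h import *
from plant import *
show()
out=[]
for n in('side','top'):
    g=get_image(n);out.append(g['img'][90:260,150:350]);P=cloud(g)
    f=wf(P.reshape(-1,3)).reshape(P.shape);hsv=cv2.cvtColor(g['img'],cv2.COLOR_BGR2HSV)
    m=((f[...,0]>-.26)&(f[...,0]<.0)&(abs(f[...,1])<.2)&(f[...,2]>.007)&(f[...,2]<.03)).astype(np.uint8)
    m=cv2.morphologyEx(m,cv2.MORPH_OPEN,np.ones((3,3)));Q=f[m>0]
    print(n,cv2.minAreaRect(Q[:,:2].astype(np.float32)*1000),np.percentile(Q[:,2],[2,50,98]).round(4),'bgr',np.median(g['img'][m>0],0))
    z=P[...,2]
    q=P[(abs(P[...,0]-.48)<.09)&(abs(P[...,1]-.285)<.09)&(z>.009)&(z<.03)].astype(np.float32);print('calc',cv2.minAreaRect(q[:,:2]*1000)[0])
cv2.imwrite('pics/p7.png',np.hstack(out).repeat(2,0).repeat(2,1))"
```

```text
t 9.9 tcp_f [-0.0528 -0.0153  0.2618] tool z [ 0.151  0.01  -0.988] F [0.3 0.5 0.5] w 0.087 q [-0.21 -0.03  1.76  0.04  1.26 -1.87]
side ((-97.6456298828125, -9.639007568359375), (210.2657928466797, 150.33753967285156), 89.97200775146484) [0.009  0.0128 0.0153] bgr [26. 23. 46.]
calc (483.073974609375, 283.8681640625)
top ((-106.20314025878906, -8.944114685058594), (204.92379760742188, 136.42037963867188), 89.81538391113281) [0.0081 0.0119 0.0156] bgr [28. 25. 45.]
calc (480.9161071777344, 285.2001953125)
```

View pics/p7.png

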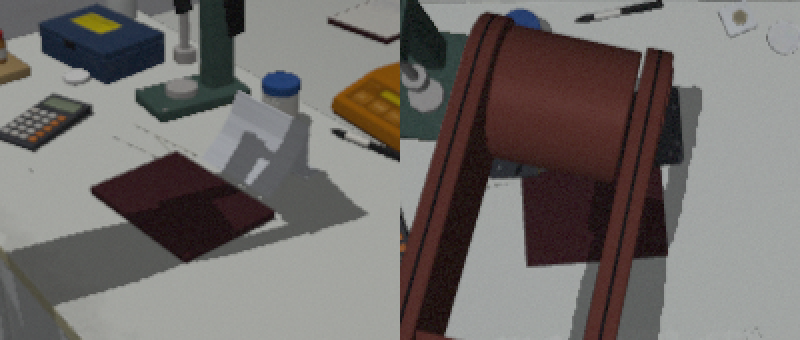

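The pad now lies flat and square with its cover up, centred about 98 mm before the foot. The robot is clear of it and the calculator has not moved.

```bash
python3 -c "
from plant import *
print(job_done())"
```

```text
the job is handed in; nothing more can be done
None
```

The notepad was pushed up against the fence and tipped back over; it lay flat, page down, square to the fence and about 98 mm before the foot when I handed the job in at about 10 s (no verdict was returned).

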